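Turn a loaded specimen holder face up onto the sample spinner

ROBOT

A 6-joint arm with a two-finger parallel gripper is mounted at the origin on a cart in front of the work surface, level with it; the furniture and walls round the work are solid. World frame = base frame: x ahead of the robot, y to its left, z up, the work surface at z = 0. Lengths are in mm, angles in rad, forces in N, time in s.
With the tool pointing down it reaches from about 350 to 875 mm from the base axis. Payload 4.2 kg.
Tool frame: the origin (TCP) lies at the centre of the arm's flange, where the gripper is bolted on; the fingertips stand 182 mm ahead of it and the grasp point (between the pads) lies 164 mm ahead of it; z points along the fingers, y is the line along which they close (so a half turn about z gives the same grasp; the last joint's range is limited). The gripper opens to 87 mm and grips with 3 to 60 N. Pads are 19 mm wide; open, the fingers measure 117 mm over their backs; the gripper's body (75 mm by 190 mm) begins 51 mm behind the grasp point.
Start: joints at [1.607, 0.385, 0.008, 0, -1.194, -0.259], TCP at [138.069, 609.538, 404.75] pointing down, gripper open.
Joint ranges: [-3.14, 3.14], [-1.21, 2.06], [-1.07, 1.41], [-3.16, 2.05], [-2.99, -0.16], [-3.1, 3.1]. Speed limits (rad/s): [2.79, 2.79, 3.14, 3.14, 3.14, 3.14].

INTERFACE

Orientations are given as a rotation vector (axis times angle).
In Python, from rig import state, get_image, hand_in gives the robot as it stands. The module is installed in compiled form; this text tells all that it offers.
- The arm moves only by the tool drive_tool, never from a script. Its argument "rows" is a list that holds one entry, the list of rows, each a list of 6 numbers: the shift along the tool's x, y, z in cm, then the turn, a rotation vector about the tool's x, y, z in rad. A call has 1 to 20 rows; each row is the pose to reach, as a shift and turn from the pose commanded when the call began, along the tool's axes at that moment; what a row does not reach only later rows make up. A row lasts 1/10 s, in which the tool goes at most 50 mm and 8.59 degrees, less where a joint would pass 70% of its speed; a pose out of reach is approached as far as the arm can. A call with a gripper value outside its range is refused whole. "claw" is the opening, from 0 (shut) to 1 (fully open), set as the call begins (left out, the last holds). The fingers move at their own pace and stop on an object; "force" is the grip in N (left out, the last holds). Time passes only in rows, so rows that repeat a pose let the fingers close. It gives the time, the measured TCP pose, the force, the opening and the grip force at its end, in the units of the state.
- state(): the state, without advancing time (a new reading comes with each control period).
- get_image(name): name is "side" or "top"; returns a dict with "frame" (420x560x3 uint8, red, green, blue), "fx", "fy", "cx", "cy" (pixels), "origin" and "attitude" of the camera in the world. Camera axes: x right, y down, z forward; pixel columns grow to the right and rows downward; lengths in mm; the calibration is good to about 2 mm. A picture is of the moment at which its call begins. There is no depth.
- hand_in(): hands the job in; it is judged then, once.
The state is a dict: "time": time; "qpos": joint angles; "joint_vel": joint speeds; "tau": joint torques, N m; "position": TCP position; "ee_rot": TCP orientation; "ft_force": force on the tool from outside, world axes, zero at the start; "torque": the same for the moment, N m; "finger_gap": opening from 0.0 (shut) to 1.0 (fully open); "grasp_force": force on a finger pad.
Only numpy, scipy, OpenCV 4.12 (cv2) and the standard library are available. Lean on these libraries where they do the work, as an engineer would, in place of code of your own. Each camera call takes 0.05 s, during which the arm holds its last target. There are 200 camera calls.

TASK

The specimen holder has been loaded face down on the preparation table. Turn it over so that its specimen face looks up and seat it fully home on the sample spinner, its spigot down in the collar's bore and its flange flat on the rim. The free place of the edge rack is there to stand it in while you change your grip; lower it everywhere, never let it drop or topple, and leave the spare holder and the other loose things where they are.

Things in the scene. Friction and masses are not known exactly. Their poses are not given: they have to be found in the camera images.
- holder: specimen holder, bright aluminium disc, 75 g: flange diameter 56 mm, 7 mm thick; on its back a spigot, diameter 41 mm, 7 mm long, end tapered to 38 mm. The flat face carries a flush brick-coloured specimen 30 mm across. Origin: centre of the flange, half its thickness; z points out of the specimen face (at the start down). Face at z = +3.5 mm, shoulder at -3.5 mm, spigot end at -10.5 mm
- prep_table: preparation table, fixed: 88 mm square base, 10 mm thick, with a round steel block of diameter 47 mm whose flat top is 34 mm above the worktop; the holder lies face down on it, its flange overhanging by 4.5 mm all round. Origin: centre of the underside
- edge_rack: edge rack, fixed: grey base 172 x 74 x 6 mm, long along its x, with two places for discs standing on edge, at x = -52 mm (free) and x = +52 mm (the spare holder's). A standing disc's axis lies along the rack's y; its spigot may point either way. Its rim rests on two cross rods 32 mm apart. Origin: centre of the underside
- free_place (a point): centre of a holder when standing in the free place, 39 mm above the worktop; axes as the rack's. Four upright pins, 23.5 mm either side of it along x, leave a gap of 10.6 mm along y for the 7 mm flange and flare to 23 mm at their tips, 54 mm above the worktop. The pins keep within 25.5 mm of this point along x, so fingers can hold the disc's rim at its two ends along x
- spinner: sample spinner, fixed: base plate 112 x 100 mm and grey housing 78 mm square up to 32 mm high; from it rises a steel collar, outer diameter 51 mm, which turns freely about its upright axis. Origin: centre of the collar's axis at the underside; z up
- seat (a point): centre of the collar's rim, 60 mm above the worktop. The bore below it has diameter 44 mm and is 12 mm deep, its mouth bevelled to 48 mm over 5 mm. A seated holder has its flange (wider than the collar by 2.5 mm all round) flat on the rim: its origin is then 3.5 mm above this point
- spare_holder: second holder, same as the first, standing on edge in the far place of the rack; to be left alone. Origin and axes as for the holder
- pellet_die: steel pellet die, 40 mm across, 30 mm high, loose bystander, origin under its centre
- tape_roll: roll of tape lying flat, 104 mm across, 25 mm high, loose bystander, origin under its centre
- weigh_boat: white weighing boat, 62 x 62 x 14 mm, loose bystander, origin under its centre
- crucible: nickel crucible, 27 mm across, 14 mm high, loose bystander, origin under its centre
- die_plunger: steel plunger standing on its head, 22 mm across, 54 mm high, loose bystander, origin under its centre
- timer: white bench timer, 42 x 70 x 59 mm, loose bystander, origin under its centre
There are look-alikes about, which are no part of the job. What is shaped like the holder but brown or yellow is not meant.

How it is judged:
By the outcome, as a careful person would: the job done as asked, in the order asked, and still so for the second after the job is handed in, with the robot touching nothing.
It also fails if it takes over 61 s, if anything falls off the work surface, if the arm or the gripper's body presses on something with over 40 N, if the wrist force passes 120 N, or if a joint passes its speed limit or range.

## Working session

There is one attempt and no reset: what is moved stays moved. The work goes in short steps, Python scripts to look and compute and a tool call to move; the robot and the scene stay as the last step left them, time stands still between calls to the robot, and variables do not carry over. Pictures are saved under pics/ and viewed, at most 10 in all, crops included, and the job is handed in when it is done.

Besides the shell and the picture viewer there is one more tool, called after "Call:" as a command line: name --argument value ..., lists and objects as JSON in quotes. drive_tool: Moves the arm, as the interface text tells. Its arguments: {"type":"object","properties":{"rows":{"type":"array","items":{"type":"array","items":{"type":"array","items":{"type":"number"}}}},"claw":{"type":"number"},"force":{"type":"number"}},"required":["rows"]}

```bash
mkdir -p pics; python3 - <<'E'
from rig import state,get_image
import cv2,numpy as np
s=state();print({k:np.round(v,3).tolist() for k,v in s.items()})
for n in("side","top"):
    d=get_image(n);np.save(f'pics/{n}0.npy',d,allow_pickle=True)
    cv2.imwrite(f'pics/{n}0.png',cv2.resize(d['frame'][...,::-1],(800,600),interpolation=cv2.INTER_CUBIC))
    print(n,[(k,np.round(d[k],3).tolist()) for k in d if k!='frame'])
E
```

```text
{'time': 0.0, 'qpos': [1.607, 0.386, 0.007, -0.0, -1.194, -0.259], 'joint_vel': [-0.001, 0.0, -0.001, -0.0, 0.001, 0.002], 'tau': [0.0, -39.066, 18.74, 4.22, 0.011, -0.0], 'position': [138.027, 609.359, 403.648], 'ee_rot': [3.12, -0.349, -0.0], 'ft_force': [-0.598, -0.354, 0.358], 'torque': [-0.005, 0.06, 0.038], 'grasp_force': 0.0, 'finger_gap': 0.999}
side [('fx', 380.758), ('fy', 380.758), ('cx', 279.395), ('cy', 207.333), ('origin', [452.662, 295.005, 649.187]), ('attitude', [-0.238, 2.786, -1.235])]
top [('fx', 540.252), ('fy', 540.252), ('cx', 282.274), ('cy', 202.733), ('origin', [436.551, -308.796, 1132.507]), ('attitude', [-2.206, 2.15, -0.127])]
```

View pics/side0.png

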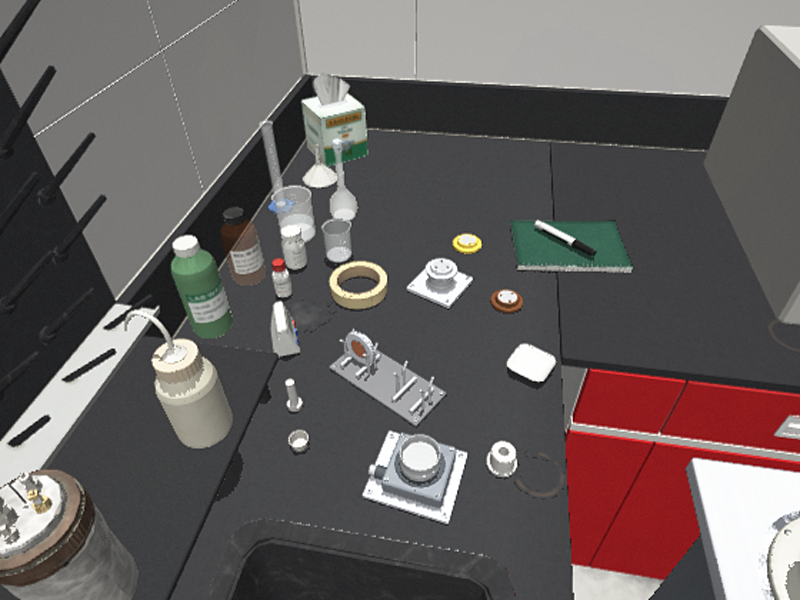

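View pics/top0.png

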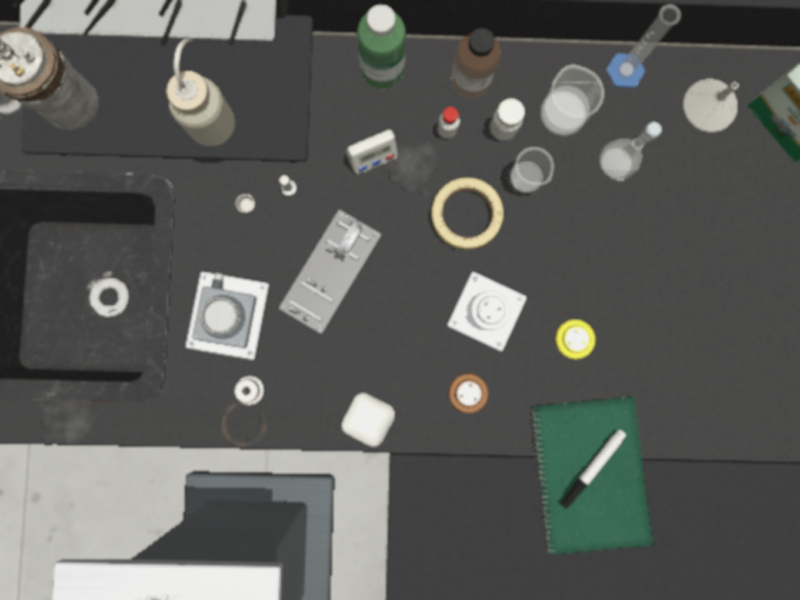

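The side view shows the holder on the prep table at about (441,268), the rack at (390,378) with its free place at the lower right (about (410,385)), and the spinner at (420,460). In the top view they are at (488,310), (330,270) and (222,315). Next I'll enlarge these areas.

```bash
python3 - <<'E'
import cv2,numpy as np
C={'side':[(309,190),(272,263),(291,330)],'top':[(341,217),(232,190),(159,221)]}
rows=[]
for n in C:
    f=np.load(f'pics/{n}0.npy',allow_pickle=True).item()['frame'][...,::-1]; r=[]
    for u,v in C[n]:
        t=f[v-50:v+50,u-44:u+44]; t=cv2.convertScaleAbs(t,alpha=1.0)
        t=cv2.resize(t,None,fx=3,fy=3,interpolation=cv2.INTER_CUBIC)
        for k in range(0,88,10): cv2.putText(t,str(u-44+k),(k*3,8),0,.28,(0,255,255),1);cv2.line(t,(k*3,9),(k*3,13),(0,255,255),1)
        for k in range(0,100,10): cv2.putText(t,str(v-50+k),(0,k*3+3),0,.28,(0,255,0),1);cv2.line(t,(20,k*3),(24,k*3),(0,255,0),1)
        r.append(t)
    rows.append(np.hstack(r))
cv2.imwrite('pics/crop0.png',np.vstack(rows))
E
```

```text
(no output)
```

View pics/crop0.png

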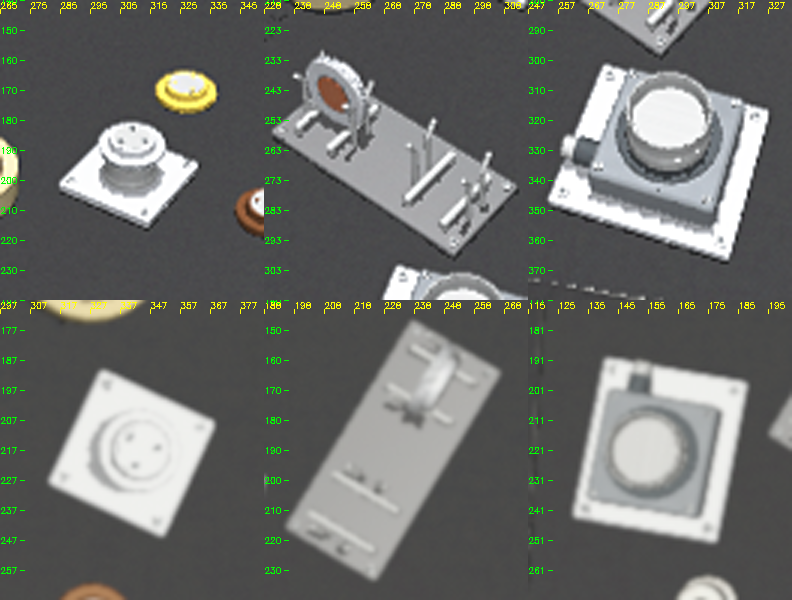

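The crops give me the base corners, the holder's spigot and flange circles, and the collar rim in both views. Now I'll triangulate.

```bash
cat > h.py <<'E'
import numpy as np,cv2
from scipy.spatial.transform import Rotation as R
from scipy.optimize import least_squares,minimize
def cam(d): return d['fx'],d['fy'],d['cx'],d['cy'],np.array(d['origin']),R.from_rotvec(d['attitude']).as_matrix()
def proj(d,P):
    fx,fy,cx,cy,o,A=cam(d); q=(np.asarray(P)-o)@A
    return np.c_[fx*q[:,0]/q[:,2]+cx,fy*q[:,1]/q[:,2]+cy]
def load(n): return np.load(n,allow_pickle=True).item()
E
python3 - <<'E'
from h import *
S,T=load('pics/side0.npy'),load('pics/top0.npy')
def px(c,t0,o): return (np.array(c,float)-t0+.5)/3-.5+o
# corner sets: side pts,idx ; top pts idx   local corner order by (sx,sy)
K=[(-1,-1),(1,-1),(1,1),(-1,1)]
objs={
'prep':(88,88,px([(60,184),(148,226),(197,163)],(0,0),(265,140)),px([(100,370),(214,424),(164,536),(49,483)],(0,300),(297,167))),
'rack':(172,74,px([(274,131),(452,256),(516,187)],(264,0),(228,213)),px([(411,320),(499,374),(375,579),(286,527)],(264,300),(188,140))),
'spin':(112,100,px([(605,66),(769,110),(727,259),(549,202)],(528,0),(247,280)),px([(605,358),(747,382),(718,541),(573,516)],(528,300),(115,171)))}
for n,(a,b,s,t) in objs.items():
    best=None
    for y0 in np.arange(-3,3.2,.4):
      def model(p): 
        c,si=np.cos(p[2]),np.sin(p[2]); return np.array([[p[0]+c*a/2*i-si*b/2*j,p[1]+si*a/2*i+c*b/2*j,p[3]] for i,j in K])
      def res(p,full=False):
        M=model(p);r=[]
        for d,pts in((S,s),(T,t)):
            q=proj(d,M);D=np.linalg.norm(q[None]-pts[:,None],axis=2);i=D.argmin(1);r.append((q[i]-pts).ravel())
        return np.concatenate(r)
      c0={'prep':(500,-400),'rack':(500,-100),'spin':(450,30)}[n]
      # init by top-ray
      fx,fy,cx,cy,o,A=cam(T);m=t.mean(0);ray=A@[(m[0]-cx)/fx,(m[1]-cy)/fy,1];P=o+ray*(8-o[2])/ray[2]
      r=least_squares(res,[P[0],P[1],y0,8],loss='soft_l1')
      if best is None or r.cost<best.cost: best=r
    print(n,best.x.round(3),'cost',round(best.cost,3),res(best.x).round(1))
# circle refine by gradient magnitude in both views
G={}
for k,d in(('S',S),('T',T)):
    g=cv2.GaussianBlur(cv2.cvtColor(d['frame'],cv2.COLOR_RGB2GRAY).astype(np.float32),(0,0),.8)
    G[k]=np.hypot(cv2.Sobel(g,5,1,0),cv2.Sobel(g,5,0,1))
th=np.linspace(0,2*np.pi,120,endpoint=False)
def circ(x,y,z,r): return np.c_[x+r*np.cos(th),y+r*np.sin(th),0*th+z]
def tri(ps,pt):
    r=least_squares(lambda P:np.concatenate([(proj(S,[P])-ps).ravel(),(proj(T,[P])-pt).ravel()]),[450,-100,50]);return r.x,r.fun
print('spigot',tri(px((132,133),(0,0),(265,140)),px((140,450),(0,300),(297,167))))
print('rim',tri(px((669,113),(528,0),(247,280)),px((653,455),(528,300),(115,171))))
def fit(x0,r,views):
    def f(p): return -sum(cv2.remap(G[k],*[a.astype(np.float32)[:,None] for a in proj(d,circ(*p,r)).T],cv2.INTER_LINEAR).mean() for k,d in views)
    best=min((minimize(f,np.array(x0)+np.array([i,j,0]),method='Nelder-Mead',options=dict(initial_simplex=np.array(x0)+[[i,j,0],[i+5,j,0],[i,j+5,0],[i,j,5]])) for i in(-4,0,4) for j in(-4,0,4)),key=lambda q:q.fun)
    return best.x.round(1),round(best.fun,1)
V=(('S',S),('T',T))
a=tri(px((132,133),(0,0),(265,140)),px((140,450),(0,300),(297,167)))[0]
print('spigot fit',fit(a,19,V),'flange',fit(a-[0,0,7],28,V))
b=tri(px((669,113),(528,0),(247,280)),px((653,455),(528,300),(115,171)))[0]
print('rim fit',fit(b,25.5,V))
E
```

```text
prep [ 520.917 -449.467   -1.98     7.294] cost 1.299 [-0.3  0.4  0.3 -0.9  0.8  0.6  0.2 -0.2  0.3 -0.6 -0.1  0.2 -0.2  0.1]
rack [ 574.587 -218.085    2.627    3.472] cost 2.428 [-1.1  0.4  0.4  0.1  0.8  0.   0.5 -0.5  1.1 -0.6 -0.2  0.8 -0.7 -0.1]
spin [505.438 -70.822  31.27    4.739] cost 0.918 [-0.6 -0.1  0.1  0.7  0.8 -0.3 -0.3 -0.2  0.2 -0.1 -0.   0.  -0.5 -0.
  0.3  0.1]
spigot (array([ 519.82439042, -449.07819611,   53.71081621]), array([ 0.32594248,  0.04618014, -0.00149264, -0.2650093 ]))
rim (array([500.54747085, -74.6885394 ,  47.28396436]), array([ 0.8582375 ,  0.12015993,  0.00114861, -0.97519655]))
spigot fit (array([ 518.6, -439.3,   59.6]), np.float64(-329.3)) flange (array([ 519.4, -442.2,   48.2]), np.float64(-438.9))
rim fit (array([501.9, -78.3,  46.6]), np.float64(-335.2))
```

```bash
cat > cal.py <<'E'
from h import *
S,T=load('pics/side0.npy'),load('pics/top0.npy')
def px(c,t0,o): return (np.array(c,float)-t0+.5)/3-.5+o
K=[(-1,-1),(1,-1),(1,1),(-1,1)]
objs=[(88,88,10,px([(60,184),(148,226),(197,163)],(0,0),(265,140)),px([(100,370),(214,424),(164,536),(49,483)],(0,300),(297,167))),
(172,74,6,px([(274,131),(452,256),(516,187)],(264,0),(228,213)),px([(411,320),(499,374),(375,579),(286,527)],(264,300),(188,140))),
(112,100,None,px([(605,66),(769,110),(727,259),(549,202)],(528,0),(247,280)),px([(605,358),(747,382),(718,541),(573,516)],(528,300),(115,171)))]
def shift(d,v):
    e=dict(d);e['origin']=np.array(d['origin'])+v[:3];e['attitude']=(R.from_rotvec(np.array(v[3:])/1000)*R.from_rotvec(d['attitude'])).as_rotvec();return e
def model(p,a,b,z):
    c,s=np.cos(p[2]),np.sin(p[2]);return np.array([[p[0]+c*a/2*i-s*b/2*j,p[1]+s*a/2*i+c*b/2*j,z] for i,j in K])
def res(v):
    A,B=shift(S,v[:6]),shift(T,v[6:12]);r=[v[:12]/np.array([1.5]*3+[2]*3+[1.5]*3+[2]*3)]
    for k,(a,b,z,s,t) in enumerate(objs):
        p=v[12+3*k:15+3*k];M=model(p,a,b,v[21] if z is None else z)
        for d,pts in((A,s),(B,t)):
            q=proj(d,M);D=np.linalg.norm(q[None]-pts[:,None],axis=2);r.append(((q[D.argmin(1)]-pts)/.4).ravel())
    return np.concatenate(r)
sol=least_squares(res,[0]*12+[520.9,-449.5,-1.98,574.6,-218.1,-.514,505.4,-70.8,31.27-10*np.pi,8],loss='soft_l1')
v=sol.x;S2,T2=shift(S,v[:6]),shift(T,v[6:12])
E
python3 - <<'E'
from cal import *
print(v.round(3).tolist(),sol.cost)
np.save('calv.npy',v)
fr=529
th=np.linspace(0,2*np.pi,240,endpoint=False)
def circ(x,y,z,r): return np.c_[x+r*np.cos(th),y+r*np.sin(th),0*th+z]
def gray(d): return cv2.GaussianBlur(cv2.cvtColor(d['frame'],cv2.COLOR_RGB2GRAY).astype(np.float32),(0,0),.7)
def samp(g,p): return cv2.remap(g,*[a.astype(np.float32)[:,None] for a in p.T],cv2.INTER_LINEAR)[:,0]
def fit(d,c,z,r):
    g=gray(d);best=[]
    for dx in np.arange(-9,9.1,.5):
        for dy in np.arange(-9,9.1,.5):
            f=lambda rr:samp(g,proj(d,circ(c[0]+dx,c[1]+dy,z,rr)))
            best.append((np.abs(f(r+1.5)-f(r-1.5)).mean(),c[0]+dx,c[1]+dy))
    best.sort(reverse=True);return np.round(best[0],1)
for n,d in(('S',S2),('T',T2)):
    print(n,'flange z41 r28',fit(d,v[12:14],41,28),'spigot z48 r19',fit(d,v[12:14],48,19),'rim r25.5',fit(d,v[18:20],60,25.5),'bore r22',fit(d,v[18:20],60,24))
out=[]
for d,cs in((S2,[(309,186),(294,320)]),(T2,[(342,217),(157,222)])):
    r=[]
    for k,(u,w) in enumerate(cs):
        F=8
        t=cv2.resize(d['frame'][w-18:w+19,u-24:u+25,::-1],None,fx=F,fy=F,interpolation=cv2.INTER_CUBIC)
        C=[(v[12:14],41,28,(0,0,255)),(v[12:14],48,19,(0,200,0))] if k==0 else [(v[18:20],60,25.5,(0,0,255)),(v[18:20],60,22,(0,200,0))]
        for c,z,rr,col in C:
            q=((proj(d,circ(c[0],c[1],z,rr))-[u-24,w-18]+.5)*F-.5).round().astype(int)
            for a in q[::4]: cv2.circle(t,tuple(a.tolist()),1,col,-1)
        r.append(t)
    out.append(np.hstack(r))
cv2.imwrite('pics/ov.png',np.vstack(out))
E
```

```text
[-0.028, 0.004, 1.28, -0.418, -0.081, -0.194, 0.028, -0.004, 1.541, -0.234, -0.381, 0.163, 521.236, -449.539, -1.978, 574.709, -218.033, -0.515, 505.651, -70.998, -0.145, 6.156] 22.015389908402007
S flange z41 r28 [  55.3  520.7 -453.5] spigot z48 r19 [  34.6  512.2 -450.5] rim r25.5 [ 50.7 501.2 -71. ] bore r22 [ 46.6 501.7 -69. ]
T flange z41 r28 [  15.8  530.2 -458.5] spigot z48 r19 [  13.4  517.7 -441. ] rim r25.5 [ 20.9 502.7 -68.5] bore r22 [ 27.6 500.7 -75. ]
```

View pics/ov.png

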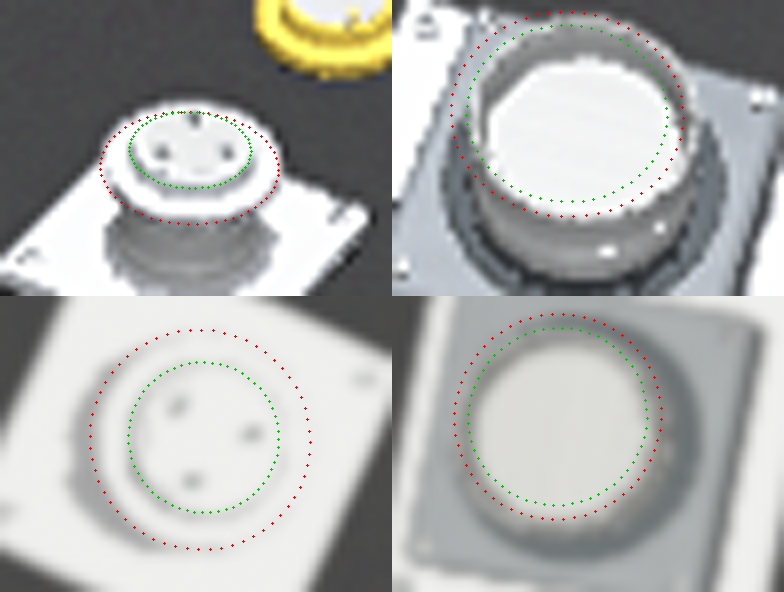

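The crops and overlay show the following:
- **Holder:** hole-pattern centre about (520.3, -450.8).
- **Collar:** rim about (502.3, -71).
- **Rack:** (574.7, -218.0), yaw -0.515, so the free place is about (529.4, -192.4).

Plan, with tilts about the grip axis (which lies along the rack's x):

| Step | Tilt |
|---|---|
| Grip at the prep table | +45° |
| Stand it in the rack | -45° |
| Regrasp in the rack | +30° |
| Seat on the spinner | -60° |

```bash
cat > go.py <<'E'
import sys;from h import *
from rig import state
YAW=-.515
HOLD=np.array([520.3,-450.8]);FREE=np.array([529.4,-192.4]);SEAT=np.array([502.3,-71.])
def Rt(deg,yaw=YAW):
    n=np.array([-np.sin(yaw),np.cos(yaw),0]);y=np.array([-np.cos(yaw),-np.sin(yaw),0]);t=np.radians(deg)
    z=np.array([0,0,-1])*np.cos(t)-n*np.sin(t);return np.c_[np.cross(y,z),y,z]
def grasp(s): return np.array(s['position'])+164*R.from_rotvec(s['ee_rot']).as_matrix()[:,2]
def rel(P,deg,start=None):
    """tool-frame shift cm + rotvec from measured (or given) pose to grasp point P, tilt deg"""
    s=state();A=R.from_rotvec(s['ee_rot']).as_matrix() if start is None else Rt(start[1])
    p=np.array(s['position']) if start is None else np.array(start[0])-164*A[:,2]
    B=Rt(deg);q=np.array(P)-164*B[:,2]
    return np.r_[A.T@(q-p)/10,R.from_matrix(A.T@B).as_rotvec()].round(3).tolist(),q.round(0).tolist()
def show():
    s=state();g=grasp(s);M=R.from_rotvec(s['ee_rot']).as_matrix()
    print('t',round(s['time'],2),'q',np.round(s['qpos'],2),'grasp',g.round(1),'z',M[:,2].round(3),'y',M[:,1].round(3),'F',np.round(s['ft_force'],1),'gap',round(s['finger_gap']*87,1),'gf',round(s['grasp_force'],1))
E
python3 - <<'E'
from go import *
show();P=[480,-300,200];print(rel(P,0));print(rel([*HOLD,120],45,(P,0)));print(rel([*HOLD,37.5],45,([*HOLD,120],45)))
E
```

```text
t 0.1 q [ 1.61  0.39  0.01 -0.   -1.19 -0.26] grasp [138.  609.1 239.8] z [-0.    -0.002 -1.   ] y [-0.221 -0.975  0.002] F [0.5 0.4 0.2] gap 87.3 gf 0.0
([53.454, 81.123, 4.141, 0.001, -0.002, 1.863], [480.0, -300.0, 364.0])
([-0.457, -10.935, 12.803, 0.0, 0.785, -0.0], [577.0, -350.0, 236.0])
([-5.834, 0.0, 5.834, 0.0, 0.0, 0.0], [577.0, -350.0, 153.0])
```

Call:
drive_tool --rows '[[[42, 22, 4, 0, 0, 0.8], [42, 22, 4, 0, 0, 0.8], [42, 22, 4, 0, 0, 0.8], [42, 22, 4, 0, 0, 0.8], [42, 22, 4, 0, 0, 0.8], [42, 22, 4, 0, 0, 0.8], [42, 22, 4, 0, 0, 0.8], [42, 22, 4, 0, 0, 0.8], [42, 22, 4, 0, 0, 0.8], [53.5, 81.1, 4.1, 0, 0, 1.863], [53.5, 81.1, 4.1, 0, 0, 1.863], [53.5, 81.1, 4.1, 0, 0, 1.863], [53.5, 81.1, 4.1, 0, 0, 1.863], [53.5, 81.1, 4.1, 0, 0, 1.863], [53.5, 81.1, 4.1, 0, 0, 1.863], [53.5, 81.1, 4.1, 0, 0, 1.863], [53.5, 81.1, 4.1, 0, 0, 1.863], [53.5, 81.1, 4.1, 0, 0, 1.863], [53.5, 81.1, 4.1, 0, 0, 1.863], [53.5, 81.1, 4.1, 0, 0, 1.863]]]' --claw 1

```text
time: 2.1
position: [480.0, -233.2, 363.9]
ee_rot: [1.582, -2.714, -0.0]
ft_force: [1.4, 0.9, -0.5]
finger_gap: 1.003
grasp_force: 0.0
```

```bash
python3 -c "
from go import *
show();print(rel([*HOLD,125],45))"
```

```text
t 2.1 q [-0.15  0.26 -0.28 -0.   -1.03 -0.37] grasp [ 479.9 -233.1  199.9] z [-0.  0. -1.] y [-0.87   0.493  0.   ] F [ 1.4  0.9 -0.5] gap 87.2 gf 0.0
([5.359, -14.232, 12.29, 0.0, 0.785, 0.0], [577.0, -350.0, 241.0])
```

Call:
drive_tool --rows '[[[5.4, -14.2, 10, 0, 0.785, 0], [5.4, -14.2, 10, 0, 0.785, 0], [5.4, -14.2, 10, 0, 0.785, 0], [5.4, -14.2, 10, 0, 0.785, 0], [5.4, -14.2, 10, 0, 0.785, 0], [5.4, -14.2, 10, 0, 0.785, 0], [5.4, -14.2, 10, 0, 0.785, 0], [5.4, -14.2, 10, 0, 0.785, 0], [5.4, -14.2, 10, 0, 0.785, 0], [5.4, -14.2, 10, 0, 0.785, 0]]]'

```text
time: 3.1
position: [577.6, -347.9, 264.9]
ee_rot: [1.217, -2.089, 0.505]
ft_force: [0.6, -1.0, -0.6]
finger_gap: 1.001
grasp_force: 0.0
```

```bash
python3 - <<'E'
from go import *
from rig import get_image
show();print(rel([*HOLD,37.5],45))
ims=[]
for n,(u,w) in(("side",(305,170)),("top",(330,215))):
    d=get_image(n);np.save(f'pics/{n}1.npy',d,allow_pickle=True)
    ims.append(cv2.resize(d['frame'][w-75:w+75,u-50:u+50,::-1],None,fx=4,fy=4,interpolation=cv2.INTER_CUBIC))
cv2.imwrite('pics/a1.png',np.hstack(ims))
E
```

```text
t 3.1 q [-0.26  0.61 -0.34  0.89 -1.08 -0.88] grasp [ 520.7 -448.8  148.8] z [-0.347 -0.615 -0.708] y [-0.87   0.492 -0.001] F [ 0.6 -1.  -0.6] gap 87.1 gf 0.0
([-7.741, -0.06, 8.014, -0.001, 0.001, -0.001], [577.0, -350.0, 153.0])
```

View pics/a1.png

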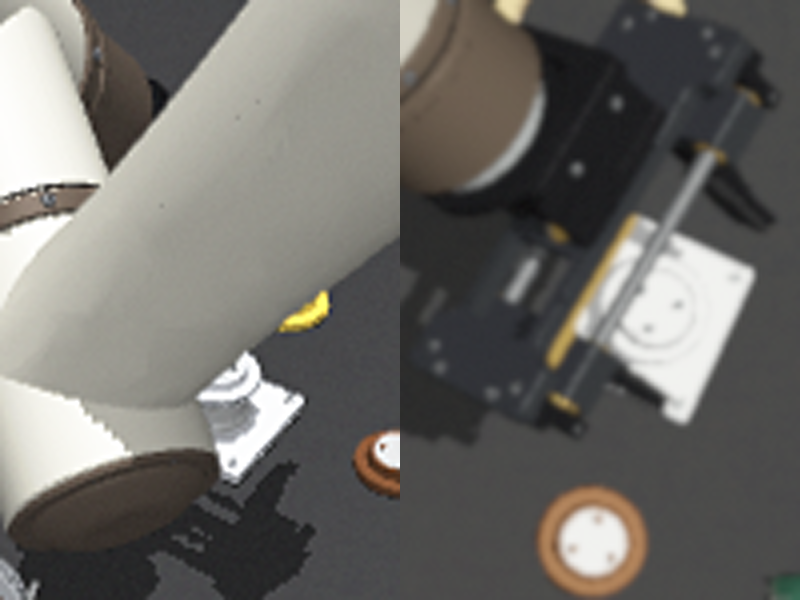

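The side view is blocked by the forearm. The top view shows the fingers straddling the holder (about (650,300) in the crop). I'll fit the arm's kinematics quickly, to check link heights before going lower.

```bash
cat > fk.py <<'E'
from go import *
D=[([1.607,.385,.008,0,-1.194,-.259],[138.069,609.538,404.75])]
def fk(q,p,s4=1,s6=1):
    h,a2,a3,d4,d5,d6=p;z1=R.from_euler('z',q[0]);r2=z1*R.from_euler('y',q[1]);r3=z1*R.from_euler('y',q[1]-q[2])
    sh=np.array([0,0,h]);el=sh+r2.apply([0,0,a2]);w=el+r3.apply([d4,0,a3])
    r4=r3*R.from_euler('x',s4*q[3]);r5=r4*R.from_euler('y',-q[4])
    w2=w+r4.apply([0,d5,0]);t=w2+r5.apply([d6,0,0])
    return el,w,w2,t,r5.apply([1,0,0])
E
python3 - <<'E'
from fk import *
import json
s=state();D.append((s['qpos'],s['position']))
D.append(([-.15,.26,-.28,0,-1.03,-.37],[480,-233.2,363.9]))
for s4 in(1,-1):
    f=lambda p:np.concatenate([(fk(q,p,s4)[3]-x)*w for (q,x),w in zip(D,(1,1,.3))]+[(p-np.array([250,420,0,430,-150,150]))*.003])
    r=least_squares(f,[250,420,0,430,-150,150]);print(s4,r.x.round(1),r.cost,r.fun[:9].round(1))
    print('z',fk(s['qpos'],r.x,s4)[4],[a.round(0) for a in fk(s['qpos'],r.x,s4)[:4]])
E
```

```text
1 [-905.9 1822.8 -472.1  107.4 -153.5 -113.9] 3203.2821117671974 [ -6.8   6.3  14.2   0.4  11.3 -27.3 -56.6  10.2  43.7]
z [ 0.00917405  0.70632895 -0.70782431] [array([1008., -272.,  588.]), array([ 698., -188.,  226.]), array([ 579., -256.,  157.]), array([ 578., -337.,  237.])]
-1 [ 162.8  560.9    2.2  422.5 -160.   124.2] 0.4518262024808267 [-0.   0.1  0.1 -0.1 -0.1 -0.3 -0.6 -0.3  0.4]
z [-0.34715238 -0.61519913 -0.70782431] [array([310., -84., 622.]), array([ 549., -148.,  280.]), array([ 621., -272.,  352.]), array([ 578., -348.,  264.])]
```

The model fits (s4 = -1). Now I'll check the link heights and joints at every planned waypoint.

```bash
cat >> fk.py <<'E'
PP=np.array([162.8,560.9,2.2,422.5,-160,124.2])
def ik(P,deg,q0):
    B=Rt(deg);x=np.array(P)-164*B[:,2]
    f=lambda q:np.r_[fk(q,PP,-1)[3]-x,(fk(q,PP,-1)[4]-B[:,2])*300]
    lo=[-3.14,-1.21,-1.07,-3.16,-2.99];hi=[3.14,2.06,1.41,2.05,-.16]
    r=least_squares(f,np.clip(q0[:5],lo,hi),bounds=(lo,hi));return r.x,r.cost
E
python3 - <<'E'
from fk import *
q=np.array(state()['qpos'][:5])
for n,P,d in(('prep',[*HOLD,37.5],45),('prepup',[*HOLD,130],45),('rot',[500,-320,160],0),('free up',[*FREE,100],-45),('free',[*FREE,39],-45),('rel up',[*FREE,160],-45),('swap',[*FREE,160],0),('free2up',[*FREE,100],30),('free2',[*FREE,39],30),('lift',[*FREE,140],30),('rot2',[510,-130,160],-15),('seat up',[*SEAT,110],-60),('seat',[*SEAT,63.5],-60)):
    q,c=ik(P,d,q);e,w,w2,t,z=fk(q,PP,-1);print(n,q.round(2),round(c,3),*[a.round(0).tolist() for a in(w,w2,t)])
E
```

```text
prep [-0.29  0.74 -0.42  1.02 -0.94] 0.0 [524.0, -157.0, 188.0] [621.0, -273.0, 241.0] [577.0, -350.0, 153.0]
prepup [-0.27  0.63 -0.36  0.91 -1.05] 0.0 [545.0, -151.0, 264.0] [621.0, -273.0, 334.0] [577.0, -350.0, 246.0]
rot [-0.3   0.4  -0.19 -0.   -0.99] 0.0 [547.0, -167.0, 448.0] [500.0, -320.0, 448.0] [500.0, -320.0, 324.0]
free up [-0.53  0.53 -0.09 -0.88 -1.16] 0.0 [542.0, -318.0, 404.0] [429.0, -370.0, 304.0] [472.0, -293.0, 216.0]
free [-0.54  0.62 -0.11 -0.92 -1.09] 0.0 [552.0, -330.0, 338.0] [429.0, -370.0, 243.0] [472.0, -293.0, 155.0]
rel up [-0.52  0.45 -0.05 -0.85 -1.23] 0.0 [532.0, -307.0, 469.0] [429.0, -370.0, 364.0] [472.0, -293.0, 276.0]
swap [-0.06  0.35 -0.26  0.   -0.96] 0.0 [539.0, -33.0, 448.0] [529.0, -192.0, 448.0] [529.0, -192.0, 324.0]
free2up [ 0.12  0.52 -0.43  0.49 -1.01] 0.0 [521.0, 65.0, 306.0] [600.0, -67.0, 350.0] [570.0, -121.0, 242.0]
free2 [ 0.12  0.6  -0.49  0.55 -0.88] 0.0 [511.0, 60.0, 250.0] [600.0, -67.0, 289.0] [570.0, -121.0, 181.0]
lift [ 0.13  0.47 -0.39  0.47 -1.09] 0.0 [528.0, 68.0, 343.0] [600.0, -67.0, 390.0] [570.0, -121.0, 282.0]
rot2 [-0.09  0.28 -0.28 -0.3  -0.92] 0.0 [512.0, -45.0, 478.0] [473.0, -195.0, 438.0] [489.0, -167.0, 318.0]
seat up [-0.52  0.51 -0.27 -1.18 -1.22] 0.0 [500.0, -286.0, 360.0] [379.0, -288.0, 254.0] [432.0, -195.0, 192.0]
seat [-0.53  0.6  -0.28 -1.21 -1.19] 0.0 [507.0, -297.0, 303.0] [379.0, -288.0, 208.0] [432.0, -195.0, 146.0]
```

Call:
drive_tool --rows '[[[-6.15, -0.06, 6.42, 0, 0, 0], [-6.15, -0.06, 6.42, 0, 0, 0], [-6.15, -0.06, 6.42, 0, 0, 0], [-6.15, -0.06, 6.42, 0, 0, 0], [-6.15, -0.06, 6.42, 0, 0, 0]]]'

```text
time: 3.7
position: [578.1, -350.2, 177.7]
ee_rot: [1.216, -2.089, 0.508]
ft_force: [-0.6, -0.4, -0.3]
finger_gap: 0.998
grasp_force: 0.0
```

```bash
python3 - <<'E'
from go import *
from rig import get_image
ims=[]
for n,(u,w) in(("side",(305,170)),("top",(330,215))):
    d=get_image(n);np.save(f'pics/{n}2.npy',d,allow_pickle=True)
    ims.append(cv2.resize(d['frame'][w-37:w+38,u-35:u+35,::-1],None,fx=5,fy=5,interpolation=cv2.INTER_CUBIC))
cv2.imwrite('pics/a2.png',np.hstack(ims))
show();print(rel([*HOLD,37.5],45))
E
```

```text
t 3.8 q [-0.29  0.71 -0.41  0.99 -0.96 -1.04] grasp [ 521.4 -451.1   61.8] z [-0.345 -0.616 -0.708] y [-0.87   0.492 -0.004] F [-0.4  0.2 -0.1] gap 87.2 gf 0.0
([-1.713, 0.07, 1.737, -0.003, 0.001, -0.003], [577.0, -350.0, 153.0])
```

View pics/a2.png

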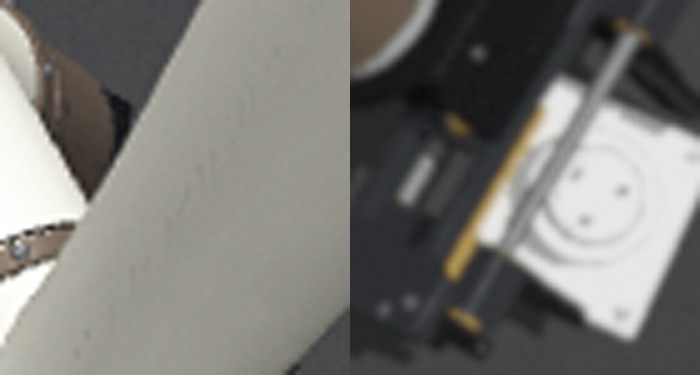

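The top view shows the holder's three holes (about (600,200)) centred between the two fingers, so I'll descend and grip.

Call:
drive_tool --rows '[[[-1.71, 0, 1.74, 0, 0, 0], [-1.71, 0, 1.74, 0, 0, 0], [-1.71, 0, 1.74, 0, 0, 0], [-1.71, 0, 1.74, 0, 0, 0]]]'

```text
time: 4.2
position: [577.5, -350.3, 152.3]
ee_rot: [1.217, -2.088, 0.506]
ft_force: [0.3, -0.4, 0.2]
finger_gap: 1.0
grasp_force: 0.0
```

```bash
python3 -c "
from go import *
show();print(rel([*HOLD,37.5],45))"
```

```text
t 4.2 q [-0.29  0.75 -0.43  1.03 -0.94 -1.08] grasp [ 520.6 -451.3   36.3] z [-0.347 -0.616 -0.707] y [-0.87   0.492 -0.002] F [ 0.3 -0.4  0.2] gap 87.0 gf 0.0
([0.062, 0.025, -0.103, -0.002, 0.001, -0.001], [577.0, -350.0, 153.0])
```

Call:
drive_tool --rows '[[[0, 0, 0, 0, 0, 0], [0, 0, 0, 0, 0, 0], [0, 0, 0, 0, 0, 0], [0, 0, 0, 0, 0, 0], [0, 0, 0, 0, 0, 0], [0, 0, 0, 0, 0, 0], [0, 0, 0, 0, 0, 0], [0, 0, 0, 0, 0, 0]]]' --claw 0.5 --force 15

```text
time: 5.0
position: [577.0, -350.2, 150.9]
ee_rot: [1.217, -2.087, 0.504]
ft_force: [-1.2, -0.1, -0.2]
finger_gap: 0.623
grasp_force: 15.0
```

```bash
python3 -c "
from go import *
show()"
```

```text
t 5.0 q [-0.29  0.75 -0.43  1.03 -0.94 -1.08] grasp [ 519.9 -451.1   34.8] z [-0.348 -0.615 -0.707] y [-0.87   0.493  0.   ] F [-1.2 -0.1 -0.2] gap 54.2 gf 15.0
```

Call:
drive_tool --rows '[[[0, 0, 0, 0, 0, 0], [0, 0, 0, 0, 0, 0], [0, 0, 0, 0, 0, 0]]]' --claw 0.5 --force 35

```text
time: 5.3
position: [577.0, -350.2, 150.8]
ee_rot: [1.217, -2.087, 0.504]
ft_force: [-0.2, -0.5, 1.3]
finger_gap: 0.614
grasp_force: 35.0
```

Call:
drive_tool --rows '[[[0.7, 0, -0.7, 0, 0, 0], [1.4, 0, -1.4, 0, 0, 0], [2.8, 0, -2.8, 0, 0, 0], [4.2, 0, -4.2, 0, 0, 0], [5.6, 0, -5.6, 0, 0, 0], [7, 0, -7, 0, 0, 0], [7, 0, -7, 0, 0, 0], [7, 0, -7, 0, 0, 0]]]'

```text
time: 6.1
position: [576.9, -350.0, 250.3]
ee_rot: [1.217, -2.089, 0.505]
ft_force: [0.2, -0.2, -2.2]
finger_gap: 0.607
grasp_force: 35.0
```

```bash
python3 - <<'E'
from go import *
from rig import get_image
ims=[]
for n,(u,w) in(("side",(300,180)),("top",(330,215))):
    d=get_image(n);np.save(f'pics/{n}3.npy',d,allow_pickle=True)
    ims.append(cv2.resize(d['frame'][w-37:w+38,u-35:u+35,::-1],None,fx=5,fy=5,interpolation=cv2.INTER_CUBIC))
cv2.imwrite('pics/a3.png',np.hstack(ims))
show();print(rel([500,-320,160],0));print(rel([*FREE,110],-45,([500,-320,160],0)))
E
```

```text
t 6.2 q [-0.27  0.63 -0.35  0.91 -1.06 -0.9 ] grasp [ 519.2 -450.9  132.7] z [-0.349 -0.614 -0.707] y [-0.87   0.493  0.002] F [-0.7  0.6 -1.8] gap 53.4 gf 35.0
([6.124, 8.157, -4.498, 0.002, -0.785, 0.001], [500.0, -320.0, 324.0])
([-0.956, 3.726, 9.803, -0.0, -0.785, -0.0], [472.0, -293.0, 226.0])
```

View pics/a3.png

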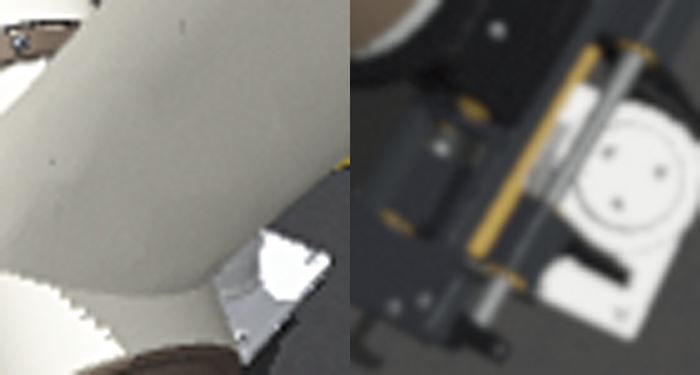

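The holder is lifted level: in the top view the disc sits at about (630,180) on the grip line, and the bare block shows in the side view. I'll rotate it towards the rack.

Call:
drive_tool --rows '[[[0.6, 0.8, -0.45, 0, -0.08, 0], [1.22, 1.63, -0.9, 0, -0.157, 0], [2.45, 3.26, -1.8, 0, -0.27, 0], [3.67, 4.9, -2.7, 0, -0.4, 0], [4.9, 6.5, -3.6, 0, -0.53, 0], [5.5, 7.3, -4.05, 0, -0.66, 0], [6.12, 8.16, -4.5, 0, -0.785, 0], [6.12, 8.16, -4.5, 0, -0.785, 0]]]'

```text
time: 7.0
position: [500.0, -320.6, 326.2]
ee_rot: [-1.577, 2.713, -0.002]
ft_force: [1.0, -0.7, -0.1]
finger_gap: 0.616
grasp_force: 35.0
```

```bash
python3 -c "
from go import *
show();print(rel([*FREE,110],-45))"
```

```text
t 7.0 q [-0.3   0.4  -0.18 -0.   -0.99 -0.22] grasp [ 500.5 -320.6  162.2] z [ 0.003  0.    -1.   ] y [-0.869  0.495 -0.003] F [ 1.  -0.7 -0.1] gap 53.6 gf 35.0
([-0.981, 3.788, 10.018, -0.003, -0.784, -0.001], [472.0, -293.0, 226.0])
```

Call:
drive_tool --rows '[[[-0.1, 0.4, 1, 0, -0.08, 0], [-0.2, 0.8, 2, 0, -0.16, 0], [-0.4, 1.5, 4, 0, -0.29, 0], [-0.6, 2.3, 6, 0, -0.42, 0], [-0.8, 3, 8, 0, -0.55, 0], [-0.9, 3.4, 9, 0, -0.67, 0], [-0.98, 3.79, 10.02, 0, -0.784, 0], [-0.98, 3.79, 10.02, 0, -0.784, 0], [-0.98, 3.79, 10.02, 0, -0.784, 0], [-0.98, 3.79, 10.02, 0, -0.784, 0]]]'

```text
time: 8.0
position: [472.2, -292.8, 224.6]
ee_rot: [-1.22, 2.091, 0.503]
ft_force: [0.1, 0.4, -0.7]
finger_gap: 0.613
grasp_force: 35.0
```

```bash
python3 - <<'E'
from go import *
from rig import get_image
ims=[]
for n,(u,w) in(("side",(280,245)),("top",(220,200))):
    d=get_image(n);np.save(f'pics/{n}4.npy',d,allow_pickle=True)
    ims.append(cv2.resize(d['frame'][w-60:w+60,u-40:u+40,::-1],None,fx=5,fy=5,interpolation=cv2.INTER_CUBIC))
cv2.imwrite('pics/a4.png',np.hstack(ims))
show();print(rel([*FREE,39],-45))
E
```

```text
t 8.1 q [-0.53  0.51 -0.09 -0.87 -1.17  0.46] grasp [ 529.2 -191.8  108.8] z [ 0.346  0.614 -0.71 ] y [-0.871  0.491 -0.   ] F [ 0.  -0.3 -1. ] gap 53.2 gf 35.0
([5.01, -0.028, 4.923, 0.001, -0.003, 0.001], [472.0, -293.0, 155.0])
```

View pics/a4.png

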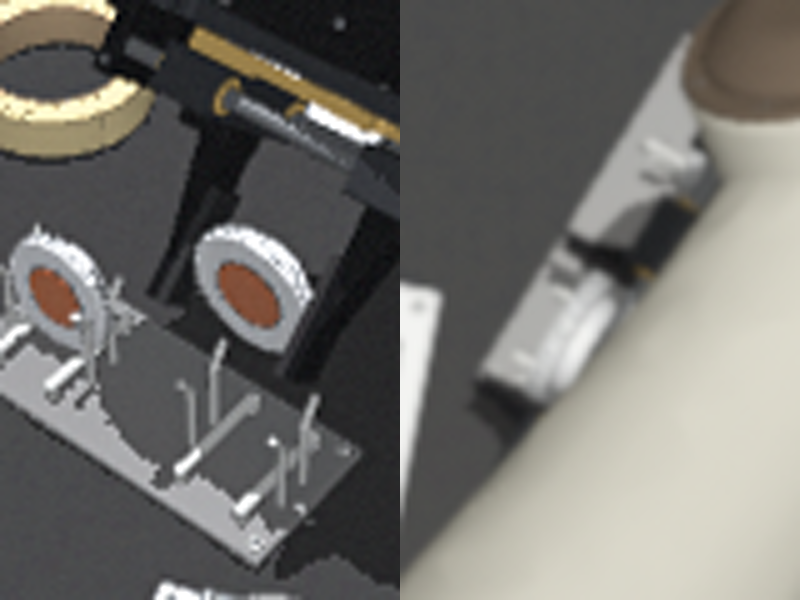

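The side view shows the held disc upright, brick face towards the camera at about (250,293), over the free pins at (220–320, 350–500). I'll check the alignment numerically, using the brick centroids of both discs.

```bash
python3 - <<'E'
from go import *
S=load('pics/side4.npy');v=np.load('calv.npy')
S2=dict(S);S2['origin']=np.array(S['origin'])+v[:3];S2['attitude']=(R.from_rotvec(v[3:6]/1000)*R.from_rotvec(S['attitude'])).as_rotvec()
f=S['frame'].astype(int);m=((f[...,0]>f[...,1]*1.6)&(f[...,0]>70)).astype(np.uint8)
n_,l,st,c=cv2.connectedComponentsWithStats(m)
n=np.array([-np.sin(YAW),np.cos(YAW),0]);rx=np.array([n[1],-n[0],0])
for i in range(1,n_):
    if st[i,4]>30 and 230<c[i][0]<310 and 220<c[i][1]<270: print(c[i].round(1),st[i])
g=np.array([529.2,-191.8,108.8]);sp=np.array([574.7,-218,39])+52*rx
for nm,P in(('held',g+3.5*n),('spare',sp+3.5*n)):
    for d in(S,S2): print(nm,P.round(1),proj(d,[P]).round(1), 'dn1mm',(proj(d,[P+n])-proj(d,[P])).round(2),'drx',(proj(d,[P+rx])-proj(d,[P])).round(2),'dz',(proj(d,[P+[0,0,1]])-proj(d,[P])).round(2))
E
```

```text
[250.1 243.5] [246 239  10  11  56]
[289.  243.4] [284 238  11  12  79]
held [ 530.9 -188.8  108.8] [[287.9 245.2]] dn1mm [[-0.33  0.3 ]] drx [[-0.41 -0.24]] dz [[ 0.   -0.35]]
held [ 530.9 -188.8  108.8] [[287.9 245.8]] dn1mm [[-0.33  0.3 ]] drx [[-0.41 -0.24]] dz [[-0.   -0.35]]
spare [ 621.7 -240.6   39. ] [[250.3 244.3]] dn1mm [[-0.32  0.27]] drx [[-0.34 -0.22]] dz [[-0.03 -0.31]]
spare [ 621.7 -240.6   39. ] [[250.3 244.9]] dn1mm [[-0.32  0.27]] drx [[-0.34 -0.22]] dz [[-0.03 -0.31]]
```

The held disc sits about 3 mm to -n of the grasp point, because I gripped it slightly low. I'll shift +3 mm along n and lower slowly.

Call:
drive_tool --rows '[[[-0.2, 0, 0.22, 0, 0, 0], [-0.2, 0, 0.22, 0, 0, 0], [0.8, 0, 1.2, 0, 0, 0], [1.7, 0, 2.1, 0, 0, 0], [2.6, 0, 3, 0, 0, 0], [3.5, -0.03, 3.85, 0, 0, 0], [4.1, -0.03, 4.44, 0, 0, 0], [4.37, -0.03, 4.71, 0, 0, 0], [4.37, -0.03, 4.71, 0, 0, 0], [4.37, -0.03, 4.71, 0, 0, 0]]]'

```text
time: 9.1
position: [473.7, -291.1, 160.8]
ee_rot: [-1.218, 2.088, 0.502]
ft_force: [-0.1, -0.1, -1.1]
finger_gap: 0.613
grasp_force: 35.0
```

```bash
python3 - <<'E'
from go import *
from rig import get_image
n=np.array([-np.sin(YAW),np.cos(YAW),0])
ims=[]
for nm,(u,w) in(("side",(285,265)),):
    d=get_image(nm);np.save(f'pics/{nm}5.npy',d,allow_pickle=True)
    ims.append(cv2.resize(d['frame'][w-45:w+45,u-60:u+60,::-1],None,fx=6,fy=6,interpolation=cv2.INTER_CUBIC))
cv2.imwrite('pics/a5.png',np.hstack(ims))
show();print(rel([*FREE,39]+3*n,-45))
E
```

```text
t 9.15 q [-0.53  0.61 -0.11 -0.92 -1.09  0.57] grasp [ 530.9 -190.4   44.9] z [ 0.348  0.614 -0.708] y [-0.87   0.492 -0.001] F [ 0.3 -0.5 -1.3] gap 53.1 gf 35.0
([0.403, 0.02, 0.452, -0.001, -0.001, 0.001], [474.0, -291.0, 155.0])
```

View pics/a5.png

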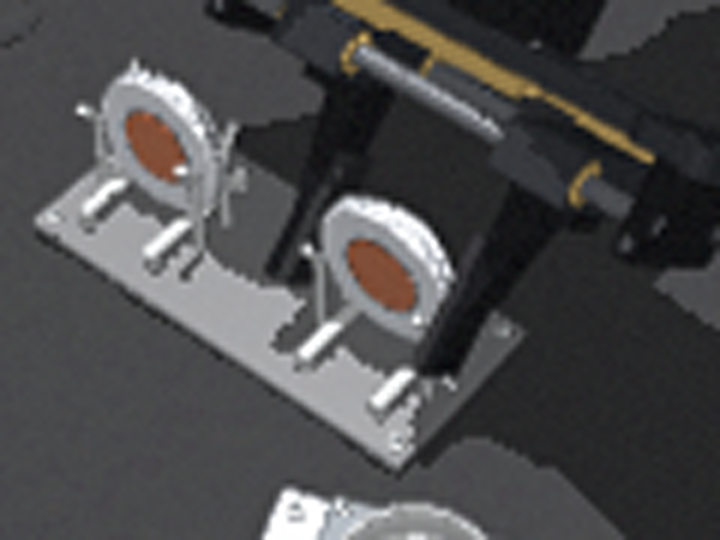

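The disc sits between the front pins (tips at about (308,250) and (418,318)) and above the rods. I'll lower the last 6 mm gently.

Call:
drive_tool --rows '[[[0.1, 0, 0.1, 0, 0, 0], [0.2, 0, 0.22, 0, 0, 0], [0.28, 0, 0.32, 0, 0, 0], [0.34, 0, 0.38, 0, 0, 0], [0.34, 0, 0.38, 0, 0, 0], [0.34, 0, 0.38, 0, 0, 0]]]'

```text
time: 9.75
position: [473.7, -290.7, 155.4]
ee_rot: [-1.218, 2.088, 0.503]
ft_force: [0.7, 0.3, -0.3]
finger_gap: 0.612
grasp_force: 35.0
```

```bash
python3 - <<'E'
from go import *
show()
E
```

```text
t 9.75 q [-0.53  0.62 -0.11 -0.92 -1.09  0.58] grasp [ 530.7 -189.9   39.2] z [ 0.348  0.615 -0.708] y [-0.87   0.493  0.   ] F [ 0.7  0.3 -0.3] gap 53.2 gf 35.0
```

Call:
drive_tool --rows '[[[0.04, 0, 0.04, 0, 0, 0], [0.07, 0, 0.07, 0, 0, 0], [0.07, 0, 0.07, 0, 0, 0], [0.07, 0, 0.07, 0, 0, 0]]]'

```text
time: 10.15
position: [473.7, -290.7, 154.4]
ee_rot: [-1.218, 2.088, 0.503]
ft_force: [0.6, 0.5, -1.8]
finger_gap: 0.612
grasp_force: 35.0
```

Call:
drive_tool --rows '[[[0.04, 0, 0.04, 0, 0, 0], [0.07, 0, 0.07, 0, 0, 0], [0.07, 0, 0.07, 0, 0, 0], [0.07, 0, 0.07, 0, 0, 0]]]'

```text
time: 10.55
position: [473.7, -290.7, 153.4]
ee_rot: [-1.218, 2.088, 0.503]
ft_force: [0.1, -0.5, -1.2]
finger_gap: 0.607
grasp_force: 35.0
```

```bash
cat > brick.py <<'E'
from go import *
from rig import get_image
S=get_image('side');f=S['frame'].astype(int);m=((f[...,0]>f[...,1]*1.6)&(f[...,0]>70)).astype(np.uint8)
n_,l,st,c=cv2.connectedComponentsWithStats(m)
n=np.array([-np.sin(YAW),np.cos(YAW),0]);rx=np.array([n[1],-n[0],0])
B=[c[i] for i in range(1,n_) if st[i,4]>30 and 230<c[i][0]<320 and 200<c[i][1]<290]
print('bricks',np.round(B,1).tolist())
free=np.array([529.4,-192.4,39]);sp=free+104*rx
for nm,P in(('free',free+3.5*n),('spare',sp+3.5*n)): print(nm,proj(S,[P]).round(1).tolist())
E
python3 - <<'E'
from brick import *
show()
E
```

```text
bricks [[250.2, 243.5], [288.0, 267.8]]
free [[287.9, 268.2]]
spare [[250.3, 244.3]]
t 10.6 q [-0.53  0.62 -0.11 -0.92 -1.09  0.58] grasp [ 530.7 -189.9   37.3] z [ 0.348  0.615 -0.708] y [-0.87   0.493 -0.   ] F [-0.1  1.1 -1. ] gap 53.3 gf 35.0
```

Call:
drive_tool --rows '[[[0.04, 0, 0.04, 0, 0, 0], [0.07, 0, 0.07, 0, 0, 0], [0.07, 0, 0.07, 0, 0, 0]]]'

```text
time: 10.9
position: [473.8, -290.7, 152.9]
ee_rot: [-1.218, 2.087, 0.503]
ft_force: [-0.7, 0.0, 4.0]
finger_gap: 0.615
grasp_force: 35.0
```

Contact felt (+4 N), so the disc is on the rods. Releasing now.

Call:
drive_tool --rows '[[[0, 0, 0, 0, 0, 0], [0, 0, 0, 0, 0, 0], [0, 0, 0, 0, 0, 0]]]' --claw 0.63 --force 5

```text
time: 11.2
position: [473.8, -290.7, 152.7]
ee_rot: [-1.218, 2.087, 0.503]
ft_force: [-0.4, 0.8, 3.8]
finger_gap: 0.625
grasp_force: 2.5
```

Call:
drive_tool --rows '[[[0, 0, 0, 0, 0, 0], [0, 0, 0, 0, 0, 0], [0, 0, 0, 0, 0, 0], [0, 0, 0, 0, 0, 0], [0, 0, 0, 0, 0, 0]]]' --claw 0.8

```text
time: 11.7
position: [473.7, -290.7, 152.3]
ee_rot: [-1.218, 2.088, 0.503]
ft_force: [0.1, -0.1, 0.6]
finger_gap: 0.795
grasp_force: 0.0
```

```bash
python3 - <<'E'
from brick import *
show()
cv2.imwrite('pics/a6.png',cv2.resize(S['frame'][220:310,225:345,::-1],None,fx=6,fy=6,interpolation=cv2.INTER_CUBIC))
print(rel([*FREE,170],-30),rel([*FREE,110],30,([*FREE,170],-30)),rel([*FREE,39],30,([*FREE,110],30)))
E
```

```text
bricks [[250.1, 243.5], [288.3, 267.5]]
free [[287.9, 268.2]]
spare [[250.3, 244.3]]
t 11.75 q [-0.53  0.63 -0.11 -0.92 -1.09  0.58] grasp [ 530.7 -190.    36.2] z [ 0.348  0.614 -0.708] y [-0.87   0.493  0.   ] F [-0.  -0.3 -0.3] gap 69.4 gf 0.0
([-13.471, -0.003, -9.12, 0.0, 0.26, -0.0], [489.0, -264.0, 312.0]) ([-11.203, 0.0, 13.396, 0.0, 1.047, 0.0], [570.0, -121.0, 252.0]) ([-3.55, 0.0, 6.149, 0.0, 0.0, 0.0], [570.0, -121.0, 181.0])
```

View pics/a6.png

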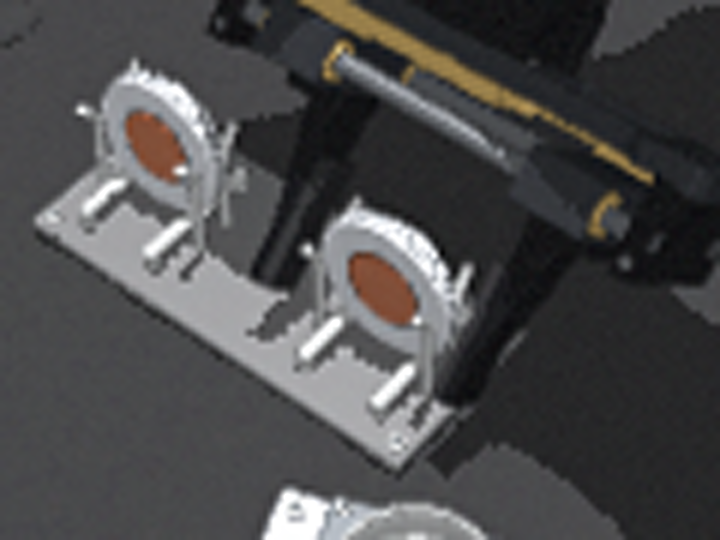

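The disc stands by itself in the free place, with the same pose as the spare (brick at about (385,285)), and the fingers are clear on both sides. I'll retreat upward and swing over to the other side.

Call:
drive_tool --rows '[[[-2, 0, -2, 0, 0, 0], [-5, 0, -5, 0, 0, 0], [-7, 0, -7, 0, 0, 0], [-13.47, 0, -9.12, 0, 0.26, 0], [-13.47, 0, -9.12, 0, 0.26, 0], [-13.47, 0, -9.12, 0, 0.26, 0], [-13.47, 0, -9.12, 0, 0.26, 0]]]'

```text
time: 12.45
position: [488.8, -262.9, 312.1]
ee_rot: [-1.344, 2.301, 0.362]
ft_force: [0.6, -0.4, -0.6]
finger_gap: 0.799
grasp_force: 0.0
```

```bash
python3 - <<'E'
from brick import *
show();print(rel([*FREE,120],30))
E
```

```text
bricks [[250.1, 243.4], [288.3, 267.7]]
free [[287.9, 268.2]]
spare [[250.3, 244.3]]
t 12.5 q [-0.37  0.37 -0.09 -0.59 -1.1   0.12] grasp [ 528.8 -191.7  169.3] z [ 0.245  0.437 -0.865] y [-0.87   0.493  0.002] F [-0.6 -0.3 -0.2] gap 69.5 gf 0.0
([-11.721, -0.069, 12.475, 0.002, 1.049, -0.0], [570.0, -121.0, 262.0])
```

Call:
drive_tool --rows '[[[-2.5, 0, 2.5, 0, 0.15, 0], [-4, 0, 4.2, 0, 0.3, 0], [-5.5, 0, 5.9, 0, 0.45, 0], [-7, 0, 7.5, 0, 0.6, 0], [-8.6, 0, 9.2, 0, 0.75, 0], [-10, 0, 10.8, 0, 0.9, 0], [-11.7, -0.07, 12.5, 0, 1.049, 0], [-11.7, -0.07, 12.5, 0, 1.049, 0], [-11.7, -0.07, 12.5, 0, 1.049, 0], [-11.7, -0.07, 12.5, 0, 1.049, 0]]]'

```text
time: 13.5
position: [569.8, -122.7, 261.8]
ee_rot: [1.34, -2.304, 0.357]
ft_force: [-1.3, -0.8, -1.0]
finger_gap: 0.796
grasp_force: 0.0
```

```bash
python3 - <<'E'
from go import *
show();print(rel([*FREE,80],30),rel([*FREE,39],30))
E
```

```text
t 13.5 q [ 0.12  0.5  -0.41  0.48 -1.05 -0.96] grasp [ 529.  -193.9  119.8] z [-0.249 -0.434 -0.866] y [-0.869  0.495  0.002] F [-1.3 -0.8 -1. ] gap 69.3 gf 0.0
([-2.118, 0.076, 3.367, 0.003, -0.001, -0.001], [570.0, -121.0, 222.0]) ([-4.17, 0.069, 6.917, 0.003, -0.001, -0.001], [570.0, -121.0, 181.0])
```

Call:
drive_tool --rows '[[[-1, 0.03, 1.5, 0, 0, 0], [-2.1, 0.07, 3.35, 0, 0, 0], [-2.9, 0.07, 4.75, 0, 0, 0], [-3.5, 0.07, 5.8, 0, 0, 0], [-4, 0.07, 6.65, 0, 0, 0], [-4.17, 0.07, 6.92, 0, 0, 0], [-4.17, 0.07, 6.92, 0, 0, 0], [-4.17, 0.07, 6.92, 0, 0, 0]]]'

```text
time: 14.3
position: [570.6, -120.0, 182.2]
ee_rot: [1.343, -2.303, 0.361]
ft_force: [-0.1, 1.0, -0.4]
finger_gap: 0.8
grasp_force: 0.0
```

```bash
python3 - <<'E'
from brick import *
show();print(rel([*FREE,39],30))
E
```

```text
bricks []
free [[287.9, 268.2]]
spare [[250.3, 244.3]]
t 14.35 q [ 0.12  0.6  -0.49  0.55 -0.89 -1.07] grasp [ 530.4 -191.4   40.4] z [-0.246 -0.436 -0.866] y [-0.87   0.492 -0.001] F [-0.1 -0.4 -0. ] gap 69.6 gf 0.0
([0.056, 0.019, 0.185, -0.001, -0.001, -0.001], [570.0, -121.0, 181.0])
```

Call:
drive_tool --rows '[[[0.05, 0, 0.15, 0, 0, 0], [0.05, 0, 0.15, 0, 0, 0], [0.05, 0, 0.15, 0, 0, 0], [0.05, 0, 0.15, 0, 0, 0], [0.05, 0, 0.15, 0, 0, 0], [0.05, 0, 0.15, 0, 0, 0], [0.05, 0, 0.15, 0, 0, 0]]]' --claw 0.5 --force 10

```text
time: 15.05
position: [569.8, -120.9, 180.7]
ee_rot: [1.342, -2.302, 0.361]
ft_force: [-0.6, 0.6, 1.5]
finger_gap: 0.626
grasp_force: 10.0
```

Call:
drive_tool --rows '[[[0, 0, 0, 0, 0, 0], [0, 0, 0, 0, 0, 0], [0, 0, 0, 0, 0, 0], [0, 0, 0, 0, 0, 0]]]' --force 35

```text
time: 15.45
position: [569.8, -121.0, 180.7]
ee_rot: [1.342, -2.302, 0.361]
ft_force: [-1.0, 0.3, 2.2]
finger_gap: 0.614
grasp_force: 35.0
```

```bash
python3 - <<'E'
from go import *
show()
E
```

```text
t 15.45 q [ 0.12  0.61 -0.49  0.55 -0.88 -1.07] grasp [ 529.3 -192.5   38.8] z [-0.247 -0.436 -0.865] y [-0.87   0.492 -0.   ] F [-1.   0.3  2.2] gap 53.4 gf 35.0
```

Call:
drive_tool --rows '[[[0.25, 0, -0.43, 0, 0, 0], [0.75, 0, -1.3, 0, 0, 0], [1.5, 0, -2.6, 0, 0, 0], [2.5, 0, -4.33, 0, 0, 0], [3.5, 0, -6.06, 0, 0, 0], [4.5, 0, -7.79, 0, 0, 0], [5, 0, -8.66, 0, 0, 0], [5, 0, -8.66, 0, 0, 0], [5, 0, -8.66, 0, 0, 0]]]'

```text
time: 16.35
position: [569.5, -120.9, 280.2]
ee_rot: [1.342, -2.302, 0.36]
ft_force: [0.6, 0.2, -0.9]
finger_gap: 0.619
grasp_force: 35.0
```

```bash
python3 - <<'E'
from brick import *
show();print(rel([515,-130,165],-15));print(rel([*SEAT,120],-60,([515,-130,165],-15)))
E
```

```text
bricks []
free [[287.9, 268.2]]
spare [[250.3, 244.3]]
t 16.4 q [ 0.13  0.48 -0.39  0.47 -1.09 -0.95] grasp [ 528.6 -192.4  137.8] z [-0.248 -0.436 -0.865] y [-0.87   0.493  0.002] F [ 0.4 -0.7 -1.6] gap 53.7 gf 35.0
([8.864, 4.289, 0.095, 0.002, -0.787, -0.0], [494.0, -167.0, 323.0])
([8.406, 4.011, 10.317, 0.0, -0.785, 0.0], [432.0, -195.0, 202.0])
```

Call:
drive_tool --rows '[[[0.9, 0.4, 0, 0, -0.08, 0], [2.2, 1.1, 0, 0, -0.2, 0], [3.5, 1.7, 0, 0, -0.33, 0], [5, 2.4, 0, 0, -0.46, 0], [6.6, 3.2, 0, 0, -0.59, 0], [8, 3.9, 0, 0, -0.71, 0], [8.86, 4.29, 0.1, 0, -0.787, 0], [8.86, 4.29, 0.1, 0, -0.787, 0], [8.86, 4.29, 0.1, 0, -0.787, 0]]]'

```text
time: 17.3
position: [494.3, -167.2, 323.3]
ee_rot: [-1.466, 2.516, 0.193]
ft_force: [0.4, -0.4, -0.6]
finger_gap: 0.619
grasp_force: 35.0
```

```bash
python3 - <<'E'
from go import *
show();print(rel([*SEAT,120],-60))
E
```

```text
t 17.3 q [-0.09  0.28 -0.26 -0.29 -0.94 -0.26] grasp [ 514.8 -130.5  164.8] z [ 0.125  0.224 -0.967] y [-0.87   0.493  0.002] F [ 0.4 -0.4 -0.6] gap 53.8 gf 35.0
([8.37, 4.015, 10.337, 0.001, -0.788, -0.002], [432.0, -195.0, 202.0])
```

Call:
drive_tool --rows '[[[0.8, 0.4, 1, 0, -0.08, 0], [2.1, 1, 2.6, 0, -0.2, 0], [3.3, 1.6, 4.2, 0, -0.33, 0], [4.8, 2.3, 5.9, 0, -0.46, 0], [6.2, 3, 7.6, 0, -0.59, 0], [7.5, 3.6, 9.3, 0, -0.71, 0], [8.37, 4.02, 10.34, 0, -0.788, 0], [8.37, 4.02, 10.34, 0, -0.788, 0], [8.37, 4.02, 10.34, 0, -0.788, 0], [8.37, 4.02, 10.34, 0, -0.788, 0]]]'

```text
time: 18.3
position: [433.5, -193.6, 203.1]
ee_rot: [-1.09, 1.863, 0.629]
ft_force: [0.8, 0.4, -0.7]
finger_gap: 0.619
grasp_force: 35.0
```

```bash
python3 - <<'E'
from go import *
from rig import get_image
show();s=state();g=grasp(s)
for nm in('side','top'):
    S=get_image(nm);np.save(f'pics/{nm}7.npy',S,allow_pickle=True);f=S['frame'].astype(int);m=((f[...,0]>f[...,1]*1.6)&(f[...,0]>70)).astype(np.uint8)
    n_,l,st,c=cv2.connectedComponentsWithStats(m);p=proj(S,[g+[0,0,3.5]])[0]
    print(nm,'pred',p.round(1),[(c[i].round(1).tolist(),st[i].tolist()) for i in range(1,n_) if st[i,4]>15 and np.hypot(*(c[i]-p))<40])
    for e in np.eye(3): print((proj(S,[g+e+[0,0,3.5]])[0]-p).round(2),end=' ')
print(rel([*SEAT,63.5],-60))
E
```

```text
t 18.3 q [-0.52  0.49 -0.26 -1.17 -1.23  0.68] grasp [503.3 -69.8 121.2] z [ 0.426  0.755 -0.499] y [-0.871  0.491 -0.001] F [ 0.8  0.4 -0.7] gap 53.8 gf 35.0
side pred [293.  293.9] []
[-0.6  -0.08] [-0.09  0.51] [ 0.01 -0.36] top pred [144.9 217.1] []
[ 0.03 -0.54] [-0.54 -0.01] [-0.13 -0.04] ([5.11, 0.057, 2.759, 0.001, 0.002, 0.003], [432.0, -195.0, 146.0])
```

```bash
python3 - <<'E'
from go import *
for nm,p in(('side',(293,294)),('top',(145,217))):
    f=load(f'pics/{nm}7.npy')['frame'].astype(int)
    print(nm)
    for y in range(p[1]-24,p[1]+26,4): print(' '.join('%3d,%3d,%3d'%tuple(f[y,x]) for x in range(p[0]-24,p[0]+26,5)))
E
```

```text
side
167,167,169 171,171,175  86, 85, 87  31, 32, 32  25, 26, 28  83, 84, 86  91, 92, 92  86, 86, 87  36, 37, 37  40, 40, 42
170,170,173 169,169,171  28, 27, 30  73, 73, 75  30, 29, 31 117,119,120 110,111,112  82, 83, 83 112,115,116  37, 39, 40
168,169,171 142,143,145  31, 30, 33  28, 25, 28  89, 87, 89  90, 91, 91  83, 85, 86  83, 84, 85  85, 85, 87  39, 42, 42
162,162,165 163,164,167  74, 71, 76  56, 57, 59 255,255,255 255,255,255 249,250,255  83, 85, 85  39, 37, 40  41, 39, 42
 76, 77, 78  28, 30, 31  63, 65, 68 254,254,254 252,255,255 239,241,247 253,254,255 255,255,255  37, 37, 38  38, 38, 39
 59, 60, 62  72, 71, 75 255,255,255 253,255,255 245,160,113 241,154,111 244,157,112 253,253,254 128,132,135  75, 75, 78
 77, 77, 79  23, 24, 23 252,253,254 143,113,106 239,154,111 243,159,114 244,161,116 255,255,255 255,255,255  27, 26, 29
 74, 75, 77  38, 38, 39 255,255,255 255,255,255 243,159,113 241,154,110 246,160,112 253,254,254  56, 57, 60  34, 34, 38
 74, 74, 76 109,113,115 187,191,199 253,253,254 255,255,255 167,177,189 254,255,255 255,255,255  32, 32, 33  16, 17, 17
 72, 71, 74 143
[... 1328 characters left out ...]
, 80 217,217,215 247,247,245 232,160,109 233,160,109 227,161,121 251,251,249 151,152,152 108,108,106
 82, 83, 82  81, 79, 80 118,118,117 251,251,249 235,230,226 221,186,170 245,244,242 242,242,240 148,149,149 114,113,110
 83, 83, 81  72, 72, 71  49, 48, 50 198,199,196 251,251,249 251,251,249 250,250,248 157,158,158 114,115,112 174,153,103
 81, 81, 80  82, 80, 79 137,136,135  46, 46, 48  99, 99, 98 141,142,142 111,112,110 144,145,146  88, 91, 90 172,147, 88
 82, 80, 81  82, 82, 82 201,201,199 157,157,155  39, 38, 40  52, 53, 54 141,144,144 102,105,106 186,168,127  69, 69, 70
 82, 81, 81  82, 81, 81 234,234,232 244,245,242  60, 61, 62 107, 92, 61 145,147,147 146,147,147 171,147, 88  62, 64, 68
```

```bash
python3 - <<'E'
from go import *
v=np.load('calv.npy');C={}
def sh(d,u): e=dict(d);e['origin']=np.array(d['origin'])+u[:3];e['attitude']=(R.from_rotvec(u[3:]/1000)*R.from_rotvec(d['attitude'])).as_rotvec();return e
for k,nm,p in((0,'side',(293,294)),(6,'top',(145,217))):
    S=load(f'pics/{nm}7.npy');f=S['frame'].astype(int);m=(((f[...,0]-f[...,2])>60)&(f[...,0]>150)).astype(np.uint8)
    n_,l,st,c=cv2.connectedComponentsWithStats(m)
    L=[(c[i],st[i].tolist()) for i in range(1,n_) if st[i,4]>40 and np.hypot(*(c[i]-p))<18];print(nm,L)
    C[nm]=(S,sh(S,v[k:k+6]),L[0][0])
for j in(0,1):
    r=least_squares(lambda P:np.concatenate([proj(C[n][j],[P])[0]-C[n][2] for n in C]),[502,-71,124]);print(('raw','cal')[j],r.x.round(1),r.fun.round(2))
E
```

```text
side [(array([293.25480769, 293.91346154]), [285, 287, 18, 15, 208])]
top [(array([145.20670391, 217.31843575]), [138, 210, 15, 15, 179])]
raw [503.  -70.3 124.2] [-0.02 -0.    0.    0.03]
cal [503.1 -70.5 125.6] [-0.14 -0.02  0.    0.16]
```

The measured disc centre (503.0, -70.3, face at about 124.5) agrees with the arm's own reading. I'll lower it to just above the collar, then feel it in.

Call:
drive_tool --rows '[[[0.6, 0.02, 0.3, 0, 0, 0], [1.5, 0.05, 0.75, 0, 0, 0], [2.5, 0.05, 1.3, 0, 0, 0], [3.5, 0.05, 1.85, 0, 0, 0], [4.1, 0.05, 2.18, 0, 0, 0], [4.1, 0.05, 2.18, 0, 0, 0], [4.1, 0.05, 2.18, 0, 0, 0]]]'

```text
time: 19.1
position: [431.7, -195.3, 155.8]
ee_rot: [-1.086, 1.863, 0.63]
ft_force: [0.7, -0.6, -0.9]
finger_gap: 0.618
grasp_force: 35.0
```

```bash
python3 - <<'E'
from go import *
show();print(rel([*SEAT,63.5],-60))
E
```

```text
t 19.1 q [-0.53  0.58 -0.28 -1.2  -1.2   0.79] grasp [501.8 -71.5  74.3] z [ 0.427  0.755 -0.497] y [-0.87   0.493  0.001] F [ 0.7 -0.6 -0.9] gap 53.7 gf 35.0
([0.851, -0.019, 0.595, 0.0, 0.003, -0.001], [432.0, -195.0, 146.0])
```

Call:
drive_tool --rows '[[[0.12, 0, 0.12, 0, 0, 0], [0.25, 0, 0.22, 0, 0, 0], [0.37, 0, 0.29, 0, 0, 0], [0.45, 0, 0.34, 0, 0, 0], [0.45, 0, 0.34, 0, 0, 0]]]'

```text
time: 19.6
position: [432.0, -194.5, 150.6]
ee_rot: [-1.086, 1.863, 0.629]
ft_force: [0.7, 0.6, -0.9]
finger_gap: 0.619
grasp_force: 35.0
```

Call:
drive_tool --rows '[[[0.09, 0, 0.05, 0, 0, 0], [0.17, 0, 0.1, 0, 0, 0], [0.17, 0, 0.1, 0, 0, 0], [0.17, 0, 0.1, 0, 0, 0]]]'

```text
time: 20.0
position: [432.1, -194.5, 148.6]
ee_rot: [-1.086, 1.863, 0.629]
ft_force: [0.2, 0.2, -0.9]
finger_gap: 0.614
grasp_force: 35.0
```

```bash
python3 - <<'E'
from go import *
show();print(rel([*SEAT,63.5],-60))
E
```

```text
t 20.0 q [-0.53  0.59 -0.28 -1.21 -1.19  0.8 ] grasp [502.1 -70.7  67. ] z [ 0.427  0.755 -0.498] y [-0.87   0.493  0.   ] F [ 0.2  0.2 -0.9] gap 53.4 gf 35.0
([0.263, -0.028, 0.161, 0.0, 0.003, -0.0], [432.0, -195.0, 146.0])
```

Call:
drive_tool --rows '[[[0.09, 0, 0.05, 0, 0, 0], [0.17, 0, 0.1, 0, 0, 0], [0.17, 0, 0.1, 0, 0, 0], [0.17, 0, 0.1, 0, 0, 0]]]'

```text
time: 20.4
position: [432.1, -194.5, 146.7]
ee_rot: [-1.086, 1.862, 0.629]
ft_force: [-0.1, -0.6, -0.2]
finger_gap: 0.619
grasp_force: 35.0
```

Call:
drive_tool --rows '[[[0.05, 0, 0.03, 0, 0, 0], [0.09, 0, 0.05, 0, 0, 0], [0.09, 0, 0.05, 0, 0, 0], [0.09, 0, 0.05, 0, 0, 0]]]'

```text
time: 20.8
position: [432.1, -194.5, 145.8]
ee_rot: [-1.086, 1.862, 0.629]
ft_force: [-0.5, 0.5, 1.9]
finger_gap: 0.613
grasp_force: 35.0
```

```bash
python3 - <<'E'
from go import *
show()
E
```

```text
t 20.8 q [-0.53  0.6  -0.28 -1.21 -1.19  0.81] grasp [502.2 -70.6  64.3] z [ 0.427  0.755 -0.497] y [-0.87   0.492 -0.   ] F [-0.5  0.5  1.9] gap 53.3 gf 35.0
```

Contact starts near z = 64. I'll press slightly further.

Call:
drive_tool --rows '[[[0.05, 0, 0.03, 0, 0, 0], [0.09, 0, 0.05, 0, 0, 0], [0.09, 0, 0.05, 0, 0, 0], [0.09, 0, 0.05, 0, 0, 0]]]'

```text
time: 21.2
position: [432.2, -194.6, 145.4]
ee_rot: [-1.086, 1.86, 0.63]
ft_force: [-2.5, -1.7, 6.5]
finger_gap: 0.618
grasp_force: 35.0
```

```bash
python3 - <<'E'
from go import *
from rig import get_image
show();C={}
for nm,p in(('side',(293,310)),('top',(152,217))):
    S=get_image(nm);np.save(f'pics/{nm}8.npy',S,allow_pickle=True);f=S['frame'].astype(int);m=(((f[...,0]-f[...,2])>60)&(f[...,0]>150)).astype(np.uint8)
    n_,l,st,c=cv2.connectedComponentsWithStats(m)
    L=[(c[i],st[i].tolist()) for i in range(1,n_) if st[i,4]>40 and np.hypot(*(c[i]-p))<18];print(nm,L)
    C[nm]=(S,L[0][0])
r=least_squares(lambda P:np.concatenate([proj(C[n][0],[P])[0]-C[n][1] for n in C]),[502,-71,67]);print(r.x.round(1),r.fun.round(2))
E
```

```text
t 21.2 q [-0.53  0.6  -0.28 -1.21 -1.19  0.81] grasp [502.2 -70.6  64.1] z [ 0.427  0.756 -0.496] y [-0.871  0.492 -0.001] F [-2.5 -1.7  6.5] gap 53.8 gf 35.0
side [(array([293.48730964, 313.03553299]), [285, 306, 18, 15, 197])]
top [(array([152.49068323, 220.04347826]), [146, 213, 14, 15, 161])]
[502.  -71.2  66.5] [ 0.07  0.01 -0.   -0.08]
```

The face is at about 66.5 (67 expected when seated). Releasing gently.

Call:
drive_tool --rows '[[[0, 0, 0, 0, 0, 0], [0, 0, 0, 0, 0, 0], [0, 0, 0, 0, 0, 0]]]' --claw 0.63 --force 3

```text
time: 21.6
position: [432.1, -194.5, 144.8]
ee_rot: [-1.086, 1.862, 0.629]
ft_force: [-0.7, 0.1, 4.5]
finger_gap: 0.631
grasp_force: 3.0
```

Call:
drive_tool --rows '[[[0, 0, 0, 0, 0, 0], [0, 0, 0, 0, 0, 0], [0, 0, 0, 0, 0, 0], [0, 0, 0, 0, 0, 0], [0, 0, 0, 0, 0, 0]]]' --claw 0.8

```text
time: 22.1
position: [432.0, -194.5, 144.4]
ee_rot: [-1.086, 1.863, 0.629]
ft_force: [0.8, -0.6, 0.0]
finger_gap: 0.799
grasp_force: 0.0
```

```bash
cat > chk.py <<'E'
from go import *
from rig import get_image
def chk(tag):
    show();C={}
    for nm,p in(('side',(293,310)),('top',(152,217))):
        S=get_image(nm);np.save(f'pics/{nm}{tag}.npy',S,allow_pickle=True);f=S['frame'].astype(int);m=(((f[...,0]-f[...,2])>60)&(f[...,0]>150)).astype(np.uint8)
        n_,l,st,c=cv2.connectedComponentsWithStats(m)
        L=[i for i in range(1,n_) if st[i,4]>40 and np.hypot(*(c[i]-p))<18]
        cn=max(cv2.findContours((l==L[0]).astype(np.uint8),cv2.RETR_EXTERNAL,cv2.CHAIN_APPROX_NONE)[0],key=len)
        th=np.linspace(0,2*np.pi,90);q=proj(S,np.c_[502+15*np.cos(th),-71+15*np.sin(th),0*th+67]).astype(np.float32)
        print(nm,c[L[0]].round(2),st[L[0]].tolist(),'ellipse',np.round(np.hstack(cv2.fitEllipse(cn)[1:]),1),'expected flat',np.round(np.hstack(cv2.fitEllipse(q[:,None])[1:]),1));C[nm]=(S,c[L[0]])
    r=least_squares(lambda P:np.concatenate([proj(C[n][0],[P])[0]-C[n][1] for n in C]),[502,-71,67]);print(r.x.round(1),r.fun.round(2))
E
python3 -c "
from chk import *
chk('9');print(rel([*SEAT,120],-60))"
```

```text
t 22.1 q [-0.53  0.6  -0.28 -1.21 -1.19  0.81] grasp [502.1 -70.8  62.8] z [ 0.427  0.755 -0.498] y [-0.87   0.493  0.   ] F [ 0.8 -0.6  0. ] gap 69.5 gf 0.0
side [293.51 312.96] [285, 306, 18, 15, 197] ellipse [14.1 16.  91.8] expected flat [15.1 17.2 93.9]
top [152.53 220.06] [146, 213, 14, 15, 162] ellipse [13.4 13.7 38.3] expected flat [15.1 15.4 52.8]
[501.9 -71.3  66.6] [ 0.07  0.01 -0.   -0.08]
([-4.991, -0.027, -2.851, -0.0, 0.003, -0.0], [432.0, -195.0, 202.0])
```

Call:
drive_tool --rows '[[[-1, 0, -0.6, 0, 0, 0], [-3, 0, -1.7, 0, 0, 0], [-6, 0, -3.5, 0, 0, 0], [-9, 0, -5.2, 0, 0, 0], [-9, 0, -15, 0, 0, 0], [-9, 0, -15, 0, 0, 0], [-9, 0, -15, 0, 0, 0], [-9, 0, -15, 0, 0, 0]]]'

```text
time: 23.0
position: [389.6, -269.0, 298.5]
ee_rot: [-1.085, 1.862, 0.626]
ft_force: [1.1, 1.0, -0.3]
finger_gap: 0.801
grasp_force: 0.0
```

```bash
python3 - <<'E'
from chk import *
chk('10')
# edges of the bright flange vs expected seated outline in side view
S=load('pics/side10.npy');g=cv2.cvtColor(S['frame'],cv2.COLOR_RGB2GRAY)
th=np.linspace(0,2*np.pi,16,endpoint=False)
for z in(67,):
  for r in(26,27,29.5,31): print(r,[int(g[int(round(v)),int(round(u))]) for u,v in proj(S,np.c_[501.9+r*np.cos(th),-71.3+r*np.sin(th),0*th+z])])
# bystanders: compare with the first side frame
for nm in('side','top'):
  a=load(f'pics/{nm}0.npy')['frame'].astype(int);b=load(f'pics/{nm}10.npy')['frame'].astype(int)
  m=(np.abs(a-b).max(2)>60).astype(np.uint8);n_,l,st,c=cv2.connectedComponentsWithStats(m)
  print(nm,[st[i].tolist() for i in range(1,n_) if st[i,4]>25])
E
```

```text
t 23.0 q [-0.66  0.35 -0.18 -1.05 -1.43  0.53] grasp [ 460.1 -145.5  216.9] z [ 0.43   0.754 -0.498] y [-0.869  0.494 -0.002] F [ 1.1  1.  -0.3] gap 69.6 gf 0.0
side [293.47 312.97] [285, 306, 18, 15, 198] ellipse [14.1 16.1 90.9] expected flat [15.1 17.2 93.9]
top [152.53 220.06] [146, 213, 14, 15, 162] ellipse [13.4 13.7 38.3] expected flat [15.1 15.4 52.8]
[502.  -71.3  66.6] [ 0.09  0.01 -0.   -0.1 ]
26 [255, 255, 255, 255, 255, 255, 255, 255, 255, 255, 255, 255, 244, 246, 255, 255]
27 [234, 228, 255, 251, 255, 255, 255, 255, 255, 179, 188, 255, 244, 246, 255, 255]
29.5 [167, 210, 115, 115, 116, 123, 151, 110, 196, 94, 34, 97, 112, 112, 89, 169]
31 [255, 203, 73, 123, 154, 161, 98, 122, 199, 81, 41, 80, 76, 44, 75, 169]
side [[320, 0, 147, 112, 4366], [370, 126, 31, 23, 205], [371, 153, 27, 10, 158], [363, 159, 20, 19, 178], [317, 161, 58, 32, 475], [298, 180, 33, 35, 467], [375, 185, 29, 5, 84], [358, 207, 9, 11, 39], [355, 243, 34, 24, 451], [302, 270, 10, 13, 66], [278, 299, 32, 24, 486], [344, 309, 17, 12, 105], [495, 361, 47, 59, 1828], [539, 380, 21, 40, 393], [552, 403, 8, 17, 95]]
top [[195, 203, 43, 65, 680], [313, 205, 22, 32, 421], [140, 207, 27, 28, 241], [146, 213, 14, 15, 163], [178, 213, 8, 8, 41], [184, 232, 22, 36, 97], [296, 235, 16, 7, 72], [211, 236, 140, 138, 8207], [165, 263, 20, 21, 259], [323, 270, 14, 12, 91], [192, 278, 15, 22, 124], [176, 314, 23, 7, 101], [194, 316, 15, 15, 40], [136, 331, 99, 89, 5371], [330, 339, 8, 14, 36], [38, 395, 118, 25, 2289]]
```

The geometry agrees with seated and level. I'll move the arm clear, so that shadows and occlusion don't confuse the check on the bystanders.

```bash
python3 -c "
from go import *
print(rel([480,60,260],0));print(rel([300,480,260],0,([480,60,260],0)))"
```

```text
([-27.401, 8.328, 22.323, 0.001, 1.051, -0.0], [480.0, 60.0, 424.0])
([-27.687, 36.352, 0.0, 0.0, 0.0, 0.0], [300.0, 480.0, 424.0])
```

Call:
drive_tool --rows '[[[-27.4, 8.3, 22.3, 0, 1.05, 0], [-27.4, 8.3, 22.3, 0, 1.05, 0], [-27.4, 8.3, 22.3, 0, 1.05, 0], [-27.4, 8.3, 22.3, 0, 1.05, 0], [-27.4, 8.3, 22.3, 0, 1.05, 0], [-27.4, 8.3, 22.3, 0, 1.05, 0], [-27.4, 8.3, 22.3, 0, 1.05, 0], [-27.4, 8.3, 22.3, 0, 1.05, 0], [-27.4, 8.3, 22.3, 0, 1.05, 0], [-27.4, 8.3, 22.3, 0, 1.05, 0], [-27.4, 8.3, 22.3, 0, 1.05, 0]]]'

```text
time: 24.2
position: [479.7, 58.9, 422.9]
ee_rot: [1.581, -2.712, -0.002]
ft_force: [0.3, -0.9, -0.4]
finger_gap: 0.801
grasp_force: 0.0
```

Call:
drive_tool --rows '[[[-27.7, 36.4, 0, 0, 0, 0], [-27.7, 36.4, 0, 0, 0, 0], [-27.7, 36.4, 0, 0, 0, 0], [-27.7, 36.4, 0, 0, 0, 0], [-27.7, 36.4, 0, 0, 0, 0], [-27.7, 36.4, 0, 0, 0, 0], [-27.7, 36.4, 0, 0, 0, 0], [-27.7, 36.4, 0, 0, 0, 0], [-27.7, 36.4, 0, 0, 0, 0], [-27.7, 36.4, 0, 0, 0, 0], [-27.7, 36.4, 0, 0, 0, 0], [-27.7, 36.4, 0, 0, 0, 0]]]'

```text
time: 25.4
position: [300.7, 478.0, 423.5]
ee_rot: [1.579, -2.714, 0.001]
ft_force: [0.4, -0.1, 0.5]
finger_gap: 0.802
grasp_force: 0.0
```

```bash
python3 - <<'E'
from chk import *
chk('11')
for nm in('side','top'):
  a=load(f'pics/{nm}0.npy')['frame'].astype(int);b=load(f'pics/{nm}11.npy')['frame'].astype(int)
  m=(np.abs(a-b).max(2)>60).astype(np.uint8);n_,l,st,c=cv2.connectedComponentsWithStats(m)
  print(nm,[st[i].tolist() for i in range(1,n_) if st[i,4]>12])
E
```

```text
t 25.4 q [ 1.3   0.27 -0.11 -0.   -1.19 -1.81] grasp [300.6 477.8 259.5] z [-0.001 -0.001 -1.   ] y [-0.869  0.494 -0.   ] F [ 0.4 -0.1  0.5] gap 69.8 gf 0.0
side [293.51 312.96] [285, 306, 18, 15, 197] ellipse [14.1 16.  91.8] expected flat [15.1 17.2 93.9]
top [152.53 220.11] [146, 213, 14, 15, 161] ellipse [13.4 13.6 59.9] expected flat [15.1 15.4 52.8]
[501.9 -71.3  66.6] [ 0.09  0.01 -0.   -0.11]
side [[298, 181, 22, 11, 87], [301, 185, 9, 7, 13], [299, 191, 11, 5, 13], [298, 195, 17, 11, 29], [316, 195, 4, 8, 14], [278, 300, 32, 23, 479], [282, 324, 17, 6, 22], [552, 385, 8, 12, 40], [549, 406, 3, 8, 13]]
top [[140, 207, 27, 28, 216], [146, 213, 14, 15, 164]]
```

Only the prep table's top and the spinner's seat have changed. The bystanders and the spare holder are where they were, and the holder sits level with its face at about 66.6 mm. Handing in.

```bash
python3 -c "
from rig import hand_in
print(hand_in())"
```

```text
the job is handed in; nothing more can be done
None
```

The holder is turned over and seated on the spinner, specimen face up and level at about 66.6 mm (67 mm expected when home); the spare and other loose things are unmoved, and I handed the job in at 25.4 s of the 61 s.

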